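# Enter the shutter code and hold the dead-man lever

### The arm

A 6-joint arm with a two-finger parallel gripper is mounted at the origin on the work surface. World frame = base frame: x ahead of the robot, y to its left, z up, the work surface at z = 0. Lengths are in m, angles in rad, forces in N, time in s.
With the tool pointing down it reaches from about 0.35 to 0.875 m from the base axis. Payload 4.2 kg.
Tool frame: the origin (TCP) lies at the centre of the arm's flange, where the gripper is bolted on; the fingertips stand r.tip_extent ahead of it and the grasp point (between the pads) lies 164 mm ahead of it (r.tip_extent is the distance from the TCP to the fingertips, in m); z points along the fingers, y is the line along which they close (so a half turn about z gives the same grasp; the last joint's range is limited). The gripper opens to 87 mm and grips with 3 to 60 N. Pads are 19 mm wide; open, the fingers measure 117 mm over their backs; the gripper's body (75 mm by 190 mm) begins 51 mm behind the grasp point.
Start: joints at [1.398, 0.385, 0.008, 0, -1.194, -0.259], TCP at [0.262, 0.568, 0.405] pointing down, gripper open.
Joint ranges: [-3.14, 3.14], [-1.21, 2.06], [-1.07, 1.41], [-3.16, 2.05], [-2.99, -0.16], [-3.1, 3.1]. Speed limits (rad/s): [2.79, 2.79, 3.14, 3.14, 3.14, 3.14].

### API

Orientations are given as [roll, pitch, yaw] about the fixed x, y, z axes, in that order (R = Rz(yaw) Ry(pitch) Rx(roll)).
In Python, from rig import get_obs, imaging, workorder, r gives the robot as it stands.
- The arm moves only by the shell command python3 -m inch 'ROWS' [OPENING] [FORCE]. ROWS is a JSON list of rows, 1 to 5 of them, each an object with the fields tx, ty, tz (the shift in shares of the most that a row can go, 1 being 50 mm), rx, ry, rz (a rotation vector in parts of the range, where 1.0 means 2 pi rad); a field left out counts as zero; each row shifts and turns the commanded pose from where the row before left it, along the tool's axes as they then stand; what a row does not reach is not made up. A row lasts 1/10 s, in which the tool goes at most 0.05 m and 0.15 rad, less where a joint would pass 70% of its speed; a pose out of reach is approached as far as the arm can. OPENING is the opening from 0.0 (shut) to 1.0 (fully open), set as the command begins (- or left out keeps the last). The fingers move at their own pace and stop on an object; FORCE is the grip in N (left out, the last holds). Time passes only in rows, so rows that do not move let the fingers close. It prints the time, the measured TCP pose, the force, the opening and the grip force at its end. Shift and turn numbers lie between -1 and 1, and a call with a number outside is refused. Input that does not fit is refused with a message, and nothing moves.
- get_obs(): the state, without advancing time (a new reading comes with each control period).
- imaging.snapshot(name): name is "scene" or "top" or "wrist"; returns (picture, depth): 384x512x3 uint8, red, green, blue; 384x512 float32, m along the optical axis (not along the pixel's ray), 0 where there is no reading.
- imaging.camera_info(name): a dict with "K" (3x3 intrinsics, pixels), "T" (4x4, takes a point from camera to world coordinates); the wrist camera has in their place "mount" (4x4, takes a point from camera to tool coordinates, whose origin is the TCP and whose axes are the flange's). Camera axes: x right, y down, z forward; pixel columns grow to the right and rows downward; lengths in m; the calibration is good to about 2 mm. The wrist camera is an equidistant fisheye: a pixel r from the principal point sees the ray r / f radians off the axis. A picture is of the moment at which its call begins: read the wrist's pose just before it. camera_info takes no time and is no camera call.
- workorder.close_job(): hands the job in; it is judged then, once.
The state is a dict: "time": time; "joint_positions": joint angles; "qd": joint speeds; "joint_efforts": joint torques, N m; "tcp_pos": TCP position; "ee_rot": TCP orientation; "force": force on the tool from outside, world axes, zero at the start; "torque": the same for the moment, N m; "finger_gap": opening from 0.0 (shut) to 1.0 (fully open); "grip_force": force on a finger pad.
Only numpy, scipy, OpenCV 4.12 (cv2) and the standard library are available. Lean on these libraries where they do the work, as an engineer would, in place of code of your own. Each camera call takes 0.05 s, during which the arm holds its last target. There are 200 camera calls.

### The job

Start the roller shutter from the porch ledge: press the yellow key, then the green key, then the blue key, each fully down and one at a time, letting each one spring back, and leave the red stop key alone. Then press the orange dead-man lever down to its middle position, paddle level and black pointer in the green field, never as deep as the red field, and keep it there for at least two seconds; the program finishes while still holding the lever there. Do not disturb the other things on the ledge.

Things in the scene. Friction and masses are not known exactly. Their poses are not given: they have to be found in the camera images.
- keypad: grey square keypad box, 150 x 150 x 30 mm, fixed to the ledge; origin under its centre, z up. Four keys stand on its top face in a square, 66 mm between neighbours.
- key_yellow_top (a point): yellow round key, 34 mm across, on the keypad: a spring push button standing in a black collar (50 mm across, 12 mm high). Which of the keypad's four places it has differs each time. This point is the centre of the key's top face, 54 mm above the ledge when released.
- key_green_top (a point): green round key, 34 mm across, on the keypad: a spring push button standing in a black collar (50 mm across, 12 mm high). Which of the keypad's four places it has differs each time. This point is the centre of the key's top face, 54 mm above the ledge when released.
- key_blue_top (a point): blue round key, 34 mm across, on the keypad: a spring push button standing in a black collar (50 mm across, 12 mm high). Which of the keypad's four places it has differs each time. This point is the centre of the key's top face, 54 mm above the ledge when released.
- key_red_top (a point): red round key, 34 mm across, on the keypad: a spring push button standing in a black collar (50 mm across, 12 mm high). Which of the keypad's four places it has differs each time. This point is the centre of the key's top face, 54 mm above the ledge when released.
- key_yellow (a joint): press of the yellow key in m: 0 released, 0.008 fully down (straight down). The spring takes 1.5 N to start and 5 N fully down; the key springs back by itself. It counts as fully pressed from 0.005, as released below 0.0025.
- key_green (a joint): press of the green key in m: 0 released, 0.008 fully down (straight down). The spring takes 1.5 N to start and 5 N fully down; the key springs back by itself. It counts as fully pressed from 0.005, as released below 0.0025.
- key_blue (a joint): press of the blue key in m: 0 released, 0.008 fully down (straight down). The spring takes 1.5 N to start and 5 N fully down; the key springs back by itself. It counts as fully pressed from 0.005, as released below 0.0025.
- key_red (a joint): press of the red key in m: 0 released, 0.008 fully down (straight down). The spring takes 1.5 N to start and 5 N fully down; the key springs back by itself. It counts as fully pressed from 0.005, as released below 0.0025.
- lever_unit: grey base plate of the dead-man control, 245 (x) x 130 (y) x 14 mm, fixed to the ledge; origin under its centre, x along the plate from the paddle end to the hinge end, z up. The lever's hinge axis lies along its y, 60 mm from the origin towards +x and 70 mm above the ledge.
- scale (a point): topmost point of the scale drum beside the hinge, in the middle of the green field, 126 mm above the ledge (does not move). The drum has 56 mm radius about the hinge axis; its fields are white, green, a little white, then red nearest the paddle. A black pointer on the lever moves over it and stands straight up when the paddle is level.
- hinge (a point): point on the lever's hinge axis, in the middle of the lever's width, 70 mm above the ledge (does not move).
- paddle (a point): centre of the top face of the orange paddle with black rubber inlay (75 mm along the lever, 85 mm across, 14 mm thick); press here. It lies 130 mm from the hinge axis towards the plate's -x: released 38 mm higher than the hinge, and as high as the hinge when the paddle is level. It moves with the lever, on an arc about the hinge; above and around it is free.
- deadman (a joint): angle of the dead-man lever in rad: 0 released (paddle slopes up 0.3 rad away from the hinge), 0.3 paddle level and pointer in the middle of the green field, 0.6 end stop. The green field is 0.22 to 0.38, red begins at 0.43. The spring pushes the paddle back up: about 4 N at its centre to start, 12 N when level, 15 N at the red field.
- cup: bystander: stainless cup, 84 mm across and 100 mm high, holding a stack of three white shuttlecocks (143 mm high in all), at the back; origin under its centre.
- case: bystander: black plastic sunglasses case, 70 x 165 x 58 mm, at the right; origin under its centre.
- torch: bystander: metal torch standing on its head, 46 mm across and 135 mm high, at the left; origin under its centre.
- disclock: bystander: yellow motorcycle disc lock, 55 x 110 x 50 mm, at the right; origin under its centre.

How it is judged:
On the way, in this order (a step that is already met when the one before it is completed fails the run):
1. the yellow key is pressed down, no other key with it (value of joint key_yellow above 0.005 m and value of joint each of key_green, key_blue, key_red below 0.0025 m), for 0.05 s.
2. the green key is pressed down, no other key with it (value of joint key_green above 0.005 m and value of joint each of key_yellow, key_blue, key_red below 0.0025 m), for 0.05 s.
3. the blue key is pressed down, no other key with it (value of joint key_blue above 0.005 m and value of joint each of key_yellow, key_green, key_red below 0.0025 m), for 0.05 s.
4. with all keys released, the lever is held in the green field for two seconds (value of joint each of key_yellow, key_green, key_blue, key_red below 0.0025 m and value of joint deadman between 0.22 and 0.38 rad and contact force between any of the fingers, the arm and lever_unit above 3 N), for 1.9 s.
At the end, for the whole second after the job is handed in: The robot is still pressing the lever (more than 3 N) and keeps it in the green field (joint 0.22 to 0.38 rad); all four keys are released (less than 0.0025 m down) (all of step 4); the arm keeps its last pose, push and grip.
It fails at once if the red stop key is pressed (value of joint key_red above 0.0025 m).
It fails at once if the lever is pushed into the red field (value of joint deadman above 0.43 rad).
It fails at once if two keys are pressed at once (value of joint each of key_yellow, key_green above 0.003 m or value of joint each of key_yellow, key_blue above 0.003 m or value of joint each of key_yellow, key_red above 0.003 m or value of joint each of key_green, key_blue above 0.003 m or value of joint each of key_green, key_red above 0.003 m or value of joint each of key_blue, key_red above 0.003 m).
It fails at once if another thing on the ledge is shoved, lifted or tipped (distance of any of cup, case, torch, disclock from where it was at the start of the episode above 0.025 m or angle between any of cup, case, torch, disclock's own z axis and vertical above 0.3 rad).
It also fails if it takes over 54 s, if anything falls off the work surface, if the arm or the gripper's body presses on something with over 40 N, if the wrist force passes 120 N, or if a joint passes its speed limit or range.

## Working session

There is one attempt and no reset: what is moved stays moved. The work goes in short steps, Python scripts to look and compute and a shell command to move; the robot and the scene stay as the last step left them, time stands still between calls to the robot, and variables do not carry over. Pictures are saved under pics/ and viewed, at most 10 in all, crops included, and the job is handed in when it is done.

```bash
ls; mkdir -p pics
python3 - <<'E'
from rig import get_obs, imaging, r
import cv2, numpy as np
o=get_obs(); print(o, r.tip_extent)
for n in ("top","scene"):
    p,d=imaging.snapshot(n); np.save(f"pics/{n}_d.npy",d); cv2.imwrite(f"pics/{n}.png",p[...,::-1]); 
    i=imaging.camera_info(n); print(i)
a=cv2.imread("pics/top.png")
cv2.imwrite("pics/top_v.png",cv2.resize(a,(800,600),interpolation=cv2.INTER_CUBIC))
E
```

```text
pics
{'time': 0.0, 'joint_positions': array([ 1.39761148e+00,  3.85581995e-01,  6.60136214e-03, -4.83714238e-04,
       -1.19401404e+00, -2.58654569e-01]), 'qd': array([ 1.19198637e-05, -8.71696884e-04, -3.89915491e-04, -8.01620951e-04,
       -4.69761404e-05, -1.64027391e-03]), 'joint_efforts': array([-1.81020719e-04, -3.90667677e+01,  1.87407374e+01,  4.21975225e+00,
        1.09339046e-02, -1.93663777e-04]), 'tcp_pos': array([0.26144053, 0.56746346, 0.4036365 ]), 'ee_rot': array([ 3.13935246e+00, -1.27860022e-04, -4.32017737e-01]), 'force': array([-0.50057691, -0.48062259, -0.44040703]), 'torque': array([0.00109966, 0.00151388, 0.03357157]), 'grip_force': 0.0, 'finger_gap': 0.9978654983965795} 0.1822
{'K': array([[416.05793759,   0.        , 258.61544197],
       [  0.        , 416.05793759, 194.75363783],
       [  0.        ,   0.        ,   1.        ]]), 'T': array([[ 0.02901938, -0.97880224,  0.20274133,  0.25496902],
       [-0.99956983, -0.02927759,  0.00172598, -0.0104706 ],
       [ 0.00424638, -0.20270421, -0.97923081,  1.6265873 ],
       [ 0.        ,  0.        ,  0.        ,  1.        ]])}
{'K': array([[448.9269181 ,   0.        , 252.38124036],
       [  0.        , 448.9269181 , 193.11765912],
       [  0.        ,   0.        ,   1.        ]]), 'T': array([[-0.84939267,  0.43517478, -0.29858835,  0.97825374],
       [ 0.52754197,  0.71640302, -0.45658096,  0.58347099],
       [ 0.01521708, -0.54533441, -0.83808044,  1.17782114],
       [ 0.        ,  0.        ,  0.        ,  1.        ]])}
```

View pics/top_v.png

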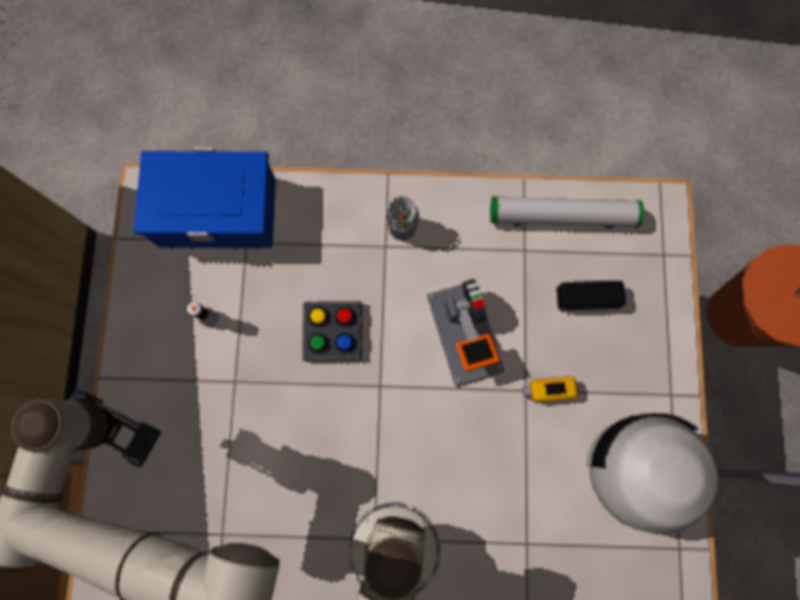

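View pics/scene.png

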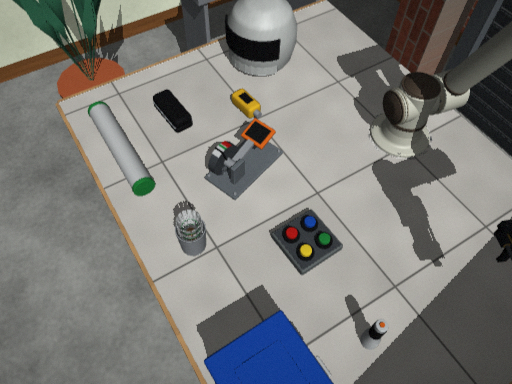

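The top view (800×600) shows the keypad keys: yellow (318,316), red (345,316), green (317,343), blue (344,342). The paddle is at about (478,351) and the scale drum at about (475,297). The torch is left at (195,310), the cup at (403,216), the disc lock at (553,389) and the case at (591,295). In the scene view the keys are yellow (306,251), red (291,233), green (324,240), blue (310,222), and the paddle is at (259,133).

```bash
cat > h.py <<'E'
import cv2, numpy as np
from rig import imaging, get_obs, r
from scipy.spatial.transform import Rotation as R
def ray(n,u,v):
    i=imaging.camera_info(n);K,T=i["K"],i["T"]
    return T[:3,:3]@np.linalg.solve(K,[u,v,1.]),T[:3,3]
def atz(n,u,v,z):
    d,o=ray(n,u,v); return o+d*(z-o[2])/d[2]
def atdepth(n,u,v,D):
    d,o=ray(n,u,v); return o+d*D
def tri(a,b):
    A=[];y=[]
    for n,(u,v) in (("top",a),("scene",b)):
        d,o=ray(n,u,v); d=d/np.linalg.norm(d); P=np.eye(3)-np.outer(d,d); A.append(P); y.append(P@o)
    return np.linalg.lstsq(np.vstack(A),np.hstack(y),rcond=None)[0]
def blob(img,seed,hue,w=12):
    hsv=cv2.cvtColor(img,cv2.COLOR_BGR2HSV); h=hsv[...,0].astype(int)
    dh=np.abs((h-hue+90)%180-90)
    m=((dh<=10)&(hsv[...,1]>130)&(hsv[...,2]>50))
    x,y=map(int,seed); M=np.zeros_like(m);M[y-w:y+w+1,x-w:x+w+1]=1
    ys,xs=np.nonzero(m&M); return xs.mean(),ys.mean(),len(xs),xs,ys
E
python3 - <<'E'
from h import *
s=.64
t=cv2.imread("pics/top.png");c=cv2.imread("pics/scene.png");dt=np.load("pics/top_d.npy");dc=np.load("pics/scene_d.npy")
S=dict(yellow=((318,316),(306,251),27),red=((345,316),(291,233),0),green=((317,343),(324,240),62),blue=((344,342),(310,222),110))
for k,(a,b,h) in S.items():
    A=blob(t,(a[0]*s,a[1]*s),h,8);B=blob(c,b,h,8)
    print(k,A[:3],B[:3],"top@54",atz("top",*A[:2],.052).round(4),"sc@54",atz("scene",*B[:2],.052).round(4),"tri",tri(A[:2],B[:2]).round(4),
     "depth z",atdepth("top",*A[:2],dt[int(A[1]+.5),int(A[0]+.5)]).round(4))
for nm,D in(("top",dt),("scene",dc)):
    i=imaging.camera_info(nm); hh,ww=D.shape; u,v=np.meshgrid(np.arange(ww),np.arange(hh))
    P=np.stack([u,v,np.ones_like(u)],-1)@np.linalg.inv(i["K"]).T*D[...,None]@i["T"][:3,:3].T+i["T"][:3,3]
    np.save(f"pics/{nm}_P.npy",P)
    img=t if nm=="top" else c
    hsv=cv2.cvtColor(img,cv2.COLOR_BGR2HSV)
    x0,y0=(306,225) if nm=="top" else (259,133)
    m=np.zeros((hh,ww),bool);m[y0-25:y0+25,x0-25:x0+25]=1
    m&=(hsv[...,0]>3)&(hsv[...,0]<17)&(hsv[...,1]>170)&(hsv[...,2]>100)
    Q=np.column_stack(np.nonzero(m)[::-1]).astype(np.float32)
    rc=cv2.minAreaRect(Q);print(nm,"paddle",rc,cv2.boxPoints(rc).round(1).tolist(),len(Q))
    print("3d med",np.median(P[m],0).round(4), P[m][:,2].min().round(3),P[m][:,2].max().round(3))
crop=t[170:255,265:335];cv2.imwrite("pics/lev.png",cv2.resize(crop,None,fx=7,fy=7,interpolation=cv2.INTER_CUBIC))
crop=c[105:205,195:295];cv2.imwrite("pics/lev2.png",cv2.resize(crop,None,fx=6,fy=6,interpolation=cv2.INTER_CUBIC))
E
```

```text
yellow (np.float64(202.8), np.float64(201.7111111111111), 90) (np.float64(305.52592592592595), np.float64(250.04444444444445), 135) top@54 [0.5472 0.2063 0.052 ] sc@54 [0.5506 0.2064 0.052 ] tri [0.5485 0.206  0.0484] depth z [0.5462 0.2055 0.0574]
red (np.float64(219.8505747126437), np.float64(201.55172413793105), 87) (np.float64(291.352), np.float64(232.744), 125) top@54 [0.5498 0.1407 0.052 ] sc@54 [0.5534 0.1413 0.052 ] tri [0.5512 0.1404 0.0478] depth z [0.5505 0.1411 0.0484]
green (np.float64(202.70833333333334), np.float64(218.56944444444446), 72) (np.float64(324.1794871794872), np.float64(238.2136752136752), 117) top@54 [0.4818 0.2029 0.052 ] sc@54 [0.4842 0.2039 0.052 ] tri [0.4825 0.2031 0.0487] depth z [0.481  0.2022 0.0574]
blue (np.float64(219.6829268292683), np.float64(218.4878048780488), 82) (np.float64(309.54545454545456), np.float64(221.40495867768595), 121) top@54 [0.484  0.1382 0.052 ] sc@54 [0.4877 0.1382 0.052 ] tri [0.4853 0.1377 0.0483] depth z [0.4835 0.1379 0.0557]
top paddle ((305.3999938964844, 225.20001220703125), (19.60611915588379, 23.400854110717773), 71.56504821777344) [[291.20001220703125, 219.60000610351562], [313.3999938964844, 212.1999969482422], [319.6000061035156, 230.8000030517578], [297.3999938964844, 238.1999969482422]] 237
3d med [ 0.453  -0.186   0.1097] 0.004 1.627
scene paddle ((257.6922912597656, 132.96151733398438), (26.625612258911133, 23.02005958557129), 33.6900634765625) [[240.1999969482422, 135.1999969482422], [253.0, 116.0], [275.20001220703125, 130.8000030517578], [262.3999938964844, 149.89999389648438]] 249
3d med [ 0.4638 -0.1711  0.1063] -0.003 0.123
```

View pics/lev.png

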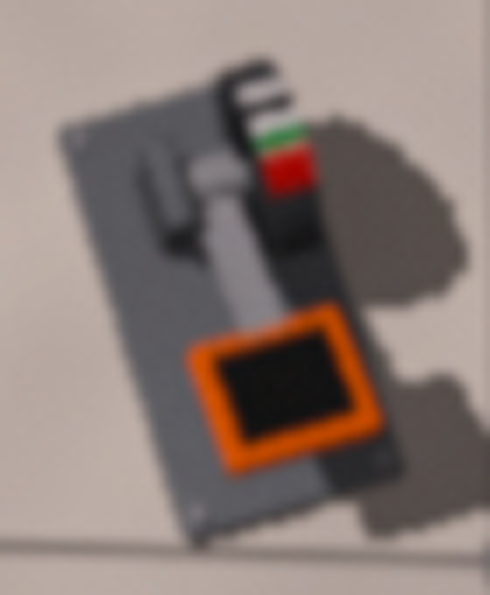

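View pics/lev2.png

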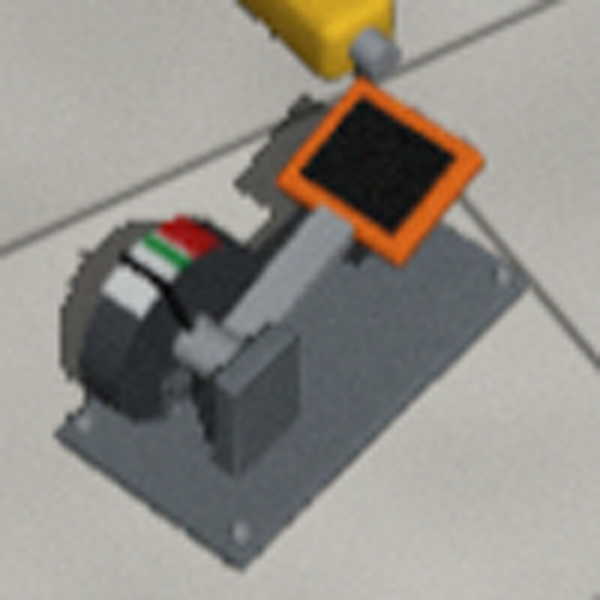

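The crops show the lever unit. In the top crop (7×, origin 265,170) the plate corners are at about (62,130), (195,540) and (400,480), and the paddle corners at (190,352), (335,305), (382,425), (232,472). In the scene crop (6×, origin 195,105) the plate corners are (60,432), (240,568) and (528,285), and the paddle corners are (362,80), (485,160), (403,265), (278,182). The pointer sits in the white field, so the lever is released.

Run:
```python
from h import *
T=lambda x,y:((x+.5)/7-.5+265,(y+.5)/7-.5+170)
S=lambda x,y:((x+.5)/6-.5+195,(y+.5)/6-.5+105)
for f,n,pl,pd in ((T,"top",[(62,130),(195,540),(400,480)],[(190,352),(335,305),(382,425),(232,472)]),(S,"scene",[(240,568),(528,285),(60,432)],[(362,80),(485,160),(403,265),(278,182)])):
    print(n,"plate",[atz(n,*f(*p),.014)[:2].round(4).tolist() for p in pl])
    c=np.mean(pd,0); print("paddle c @.108",atz(n,*f(*c),.108).round(4))
print("tri", tri(T(*np.mean([(190,352),(335,305),(382,425),(232,472)],0)),S(*np.mean([(362,80),(485,160),(403,265),(278,182)],0))))
print("torch",atz("top",195*.64,310*.64,.135),"cup",atz("top",403*.64,216*.64,.08),"lock",atz("top",553*.64,389*.64,.05))
from h import R
o=get_obs(); M=R.from_euler("xyz",o["ee_rot"]).as_matrix()
print("rotvec to yaw0", (R.from_matrix(M).inv()*R.from_euler("xyz",[np.pi,0,0])).as_rotvec())
print("to yellow, yaw0 frame dx,-dy,-dz", np.array([.5490,.206,.300])-o["tcp_pos"], "in current tool", M.T@(np.array([.549,.206,.300])-o["tcp_pos"]))
```

```text
top plate [[0.6174, -0.0657], [0.388, -0.144], [0.4244, -0.2571]]
paddle c @.108 [ 0.4608 -0.1823  0.108 ]
scene plate [[0.6221, -0.0598], [0.3935, -0.1359], [0.6599, -0.1821]]
paddle c @.108 [ 0.464 -0.179  0.108]
tri [ 0.46148056 -0.18289205  0.10261555]
torch [0.53560529 0.47989302 0.135     ] cup [0.80041552 0.00151198 0.08      ] lock [ 0.38343644 -0.37305741  0.05      ]
rotvec to yaw0 [ 1.95807423e-03  3.23601244e-04 -4.31929971e-01]
to yellow, yaw0 frame dx,-dy,-dz [ 0.28754285 -0.36149337 -0.10377875] in current tool [0.41245403 0.20771663 0.1042298 ]
```

The rows are not in the units I measure in: shifts go in shares of 50 mm and turns go in shares of 2 pi rad. I convert before sending: -0.144 rad / 6.2832 = -0.0229.

```bash
python3 -m inch '[{"rz": -0.0229}, {"rz": -0.0229}, {"rz": -0.0229}]' 0.0 20
```

```text
time: 0.4
tcp_pos: [0.2615, 0.5675, 0.4041]
ee_rot: [3.14, 0.001, 0.006]
force: [0.0, 0.1, -0.4]
finger_gap: 0.808
grip_force: 0.0
```

To row units: 0.036 m is 0.72, 0.029 m is 0.58.

```bash
python3 -m inch '[{"tx": 0.58, "ty": 0.72}, {"tx": 0.58, "ty": 0.72}, {"tx": 0.58, "ty": 0.72}, {"tx": 0.58, "ty": 0.72}, {"tx": 0.58, "ty": 0.72}]' && python3 -m inch '[{"tx": 0.58, "ty": 0.72}, {"tx": 0.58, "ty": 0.72}, {"tx": 0.58, "ty": 0.72, "tz": 0.6}, {"tx": 0.58, "ty": 0.72, "tz": 0.8}, {"tx": 0.52, "ty": 0.74, "tz": 0.6}]' && python3 -m inch '[{}]'
```

```text
time: 0.9
tcp_pos: [0.4073, 0.386, 0.4044]
ee_rot: [3.141, 0.001, 0.001]
force: [0.7, 0.0, 0.6]
finger_gap: 0.358
grip_force: 0.0
time: 1.4
tcp_pos: [0.539, 0.218, 0.3156]
ee_rot: [3.141, 0.001, 0.0]
force: [-0.4, 0.7, 0.2]
finger_gap: 0.009
grip_force: 0.0
time: 1.5
tcp_pos: [0.5392, 0.2152, 0.3119]
ee_rot: [3.136, 0.009, -0.007]
force: [-0.4, 0.4, -0.0]
finger_gap: 0.006
grip_force: 0.0
```

```bash
python3 -m inch '[{}, {}, {}]'
python3 - <<'E'
from h import *
o=get_obs();print(o["tcp_pos"],o["ee_rot"],o["qd"].round(3))
p,d=imaging.snapshot("wrist");cv2.imwrite("pics/w1.png",p[...,::-1]);print(imaging.camera_info("wrist"))
o=get_obs();print(o["tcp_pos"],o["ee_rot"])
E
```

```text
time: 1.8
tcp_pos: [0.5383, 0.2206, 0.3183]
ee_rot: [-3.14, -0.002, 0.002]
force: [-0.1, 0.5, 0.3]
finger_gap: 0.003
grip_force: 0.0
[0.53832366 0.2205875  0.31831446] [-3.14023944e+00 -1.86383462e-03  1.92352066e-03] [ 0.005 -0.004 -0.002 -0.002 -0.001  0.003]
{'K': array([[297.31863964,   0.        , 250.57047284],
       [  0.        , 297.31863964, 193.31408537],
       [  0.        ,   0.        ,   1.        ]]), 'mount': array([[-3.71173793e-04, -9.59646848e-01, -2.81207733e-01,
         7.65132924e-02],
       [ 9.99999886e-01, -2.71983989e-04, -3.91757266e-04,
         1.04221635e-03],
       [ 2.99464624e-04, -2.81207846e-01,  9.59646840e-01,
         2.14079580e-02],
       [ 0.00000000e+00,  0.00000000e+00,  0.00000000e+00,
         1.00000000e+00]])}
[0.53823873 0.22059033 0.31832211] [-3.14024290e+00 -1.81058624e-03  2.02996286e-03]
```

View pics/w1.png

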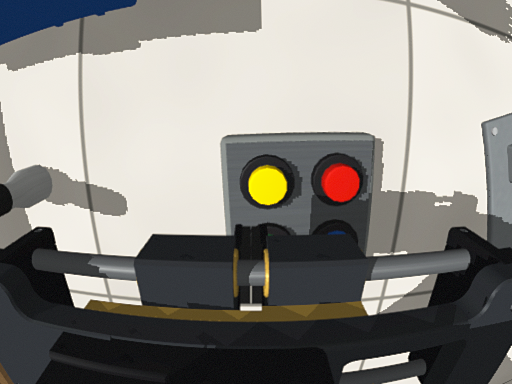

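The wrist view shows yellow at (268,185) and red at (341,182). The closed fingers are at about (251,275), and the blue and green keys are partly hidden behind them.

```bash
cat >> h.py <<'E'
def wrist(u,v,z,pos,rot):
    i=imaging.camera_info("wrist");K=i["K"];M=i["mount"]
    a=np.array([(u-K[0,2])/K[0,0],(v-K[1,2])/K[1,1]]);th=np.linalg.norm(a)
    d=np.r_[a/th*np.sin(th),np.cos(th)]
    W=R.from_euler("xyz",rot).as_matrix()
    o=pos+W@M[:3,3]; d=W@M[:3,:3]@d
    return o+d*(z-o[2])/d[2]
E
python3 - <<'E'
from h import *
p=cv2.imread("pics/w1.png");o=get_obs()
for k,s,h in(("y",(268,185),28),("r",(341,182),0)):
    b=blob(p,s,h,26); print(k,b[:3],wrist(*b[:2],.053,o["tcp_pos"],o["ee_rot"]).round(4))
E
```

```text
y (np.float64(267.226739640344), np.float64(184.82329945269743), 1279) [0.5513 0.2059 0.053 ]
r (np.float64(340.1005770816158), np.float64(182.237427864798), 1213) [0.554 0.142 0.053]
```

To row units: 0.03 m is 0.6, 0.018 m is 0.36.

```bash
python3 -m inch '[{"tx": 0.24, "ty": 0.29, "tz": 0.36}, {"tz": 0.6}, {"tz": 0.44}, {}, {}]'; python3 -c "
from h import *
o=get_obs();print(o['tcp_pos'],o['force'])"
```

```text
time: 2.35
tcp_pos: [0.5507, 0.2059, 0.2481]
ee_rot: [-3.141, -0.001, 0.002]
force: [0.6, -0.1, 0.5]
finger_gap: 0.005
grip_force: 0.0
[0.55069928 0.20585289 0.24805506] [ 0.61964507 -0.09986671  0.46418125]
```

Positioned over yellow, 12 mm above it. Pressing.

To row units: 0.01 m is 0.2, 0.005 m is 0.1.

```bash
python3 -m inch '[{"tz": 0.2}, {"tz": 0.1}, {"tz": 0.08}, {}, {}]'
```

```text
time: 2.85
tcp_pos: [0.551, 0.2056, 0.2291]
ee_rot: [-3.14, -0.002, 0.001]
force: [-0.0, 3.4, 5.1]
finger_gap: 0.007
grip_force: 2.3
```

To row units: 0.001 m is 0.02.

```bash
python3 -m inch '[{"tz": 0.02}, {}]' && python3 -m inch '[{"tz": -0.7}, {"tx": -0.66, "ty": 0.025}, {"tx": -0.66, "ty": 0.025}, {"tz": 0.3}, {}]' && python3 -m inch '[{}]'
```

```text
time: 3.05
tcp_pos: [0.551, 0.2056, 0.2286]
ee_rot: [-3.14, -0.003, 0.001]
force: [-0.8, 3.4, 8.6]
finger_gap: 0.004
grip_force: 4.1
time: 3.55
tcp_pos: [0.483, 0.2013, 0.2455]
ee_rot: [3.138, 0.005, -0.0]
force: [-0.0, -0.0, -0.1]
finger_gap: 0.004
grip_force: 0.0
time: 3.65
tcp_pos: [0.4847, 0.2022, 0.2468]
ee_rot: [3.14, 0.001, 0.0]
force: [0.6, 0.5, 0.0]
finger_gap: 0.008
grip_force: 0.0
```

Yellow bottomed out at 8.6 N. Now green.

To row units: 0.01 m is 0.2, 0.005 m is 0.1.

```bash
python3 -m inch '[{"ty": -0.02, "tz": 0.2}, {"tz": 0.1}, {"tz": 0.08}, {}, {}]'
```

```text
time: 4.15
tcp_pos: [0.4853, 0.2038, 0.2287]
ee_rot: [-3.141, -0.002, 0.001]
force: [1.3, 0.3, 4.6]
finger_gap: 0.01
grip_force: 2.4
```

To row units: 0.001 m is 0.02.

```bash
python3 -m inch '[{"tz": 0.02}, {}]' && python3 -m inch '[{"tz": -0.7}, {"tx": 0.02, "ty": 0.66}, {"tx": 0.02, "ty": 0.66}, {"tz": 0.3}, {}]' && python3 -m inch '[{}]'
```

```text
time: 4.35
tcp_pos: [0.4853, 0.2038, 0.2285]
ee_rot: [-3.141, -0.002, 0.001]
force: [-1.3, -0.4, 10.0]
finger_gap: 0.003
grip_force: 5.1
time: 4.85
tcp_pos: [0.4858, 0.1361, 0.2454]
ee_rot: [3.139, 0.004, -0.002]
force: [-1.3, -0.2, -0.2]
finger_gap: 0.005
grip_force: 0.0
time: 4.95
tcp_pos: [0.4866, 0.1375, 0.2468]
ee_rot: [3.141, 0.001, 0.0]
force: [-0.1, -1.0, -0.3]
finger_gap: 0.003
grip_force: 0.0
```

Green bottomed out. Now blue.

To row units: 0.01 m is 0.2, 0.005 m is 0.1.

```bash
python3 -m inch '[{"tx": 0.01, "tz": 0.2}, {"tz": 0.1}, {"tz": 0.08}, {}, {"tz": 0.02}]' && python3 -m inch '[{}]'
```

```text
time: 5.45
tcp_pos: [0.4876, 0.1383, 0.2284]
ee_rot: [-3.141, -0.002, 0.002]
force: [-3.8, 0.2, 14.9]
finger_gap: 0.007
grip_force: 7.9
time: 5.55
tcp_pos: [0.4876, 0.1382, 0.2285]
ee_rot: [-3.141, -0.002, 0.002]
force: [-2.2, 0.1, 10.8]
finger_gap: 0.002
grip_force: 5.2
```

To row units: -0.04 m is -0.8, -0.0035 m is -0.07.

```bash
python3 -m inch '[{"tz": -0.8}, {"tz": -0.8}, {"tz": -0.8}, {"tx": -0.07, "ty": 0.8}, {"tx": -0.07, "ty": 0.8}]' && python3 -m inch '[{"tx": -0.07, "ty": 0.8}, {"tx": -0.07, "ty": 0.8}, {"tx": -0.07, "ty": 0.8}, {"tx": -0.07, "ty": 0.8}, {"tx": -0.07, "ty": 0.8}]' && python3 -m inch '[{"tx": -0.07, "ty": 0.8}, {}, {}, {}]'
python3 - <<'E'
from h import *
o=get_obs();p,d=imaging.snapshot("wrist");cv2.imwrite("pics/w2.png",p[...,::-1]);print(o["tcp_pos"],o["ee_rot"])
E
```

```text
time: 6.05
tcp_pos: [0.4799, 0.0574, 0.3481]
ee_rot: [-3.14, -0.002, 0.003]
force: [0.4, -1.7, -1.8]
finger_gap: 0.005
grip_force: 0.0
time: 6.55
tcp_pos: [0.462, -0.1438, 0.3467]
ee_rot: [-3.141, 0.001, 0.001]
force: [0.7, -0.1, -0.2]
finger_gap: 0.007
grip_force: 0.0
time: 6.95
tcp_pos: [0.4591, -0.1819, 0.3468]
ee_rot: [-3.141, 0.001, 0.001]
force: [0.0, 0.6, 0.6]
finger_gap: 0.008
grip_force: 0.0
[ 0.45912135 -0.18188217  0.34679691] [-3.14125308e+00  9.07848840e-04  9.20438496e-04]
```

View pics/w2.png

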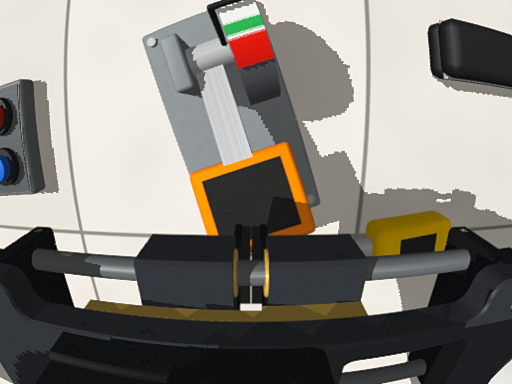

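The wrist view shows the paddle's hinge edge running from (192,178) to (288,144). Its centre line leads under the closed fingers at (251,275), so the tool is over the paddle.

```bash
python3 -c "
from h import *
o=get_obs()
a=[wrist(*p,.097,o['tcp_pos'],o['ee_rot'])[:2] for p in ((192,178),(288,144))]
print(a,np.mean(a,0)-.0358*np.array([.946,.323]))"
python3 -m inch '[{"tz": 0.6}, {"tz": 0.34}, {"tz": 0.2}, {"tz": 0.16}, {}]'
```

```text
[array([ 0.48137028, -0.13561452]), array([ 0.50851236, -0.21141748])] [ 0.46107452 -0.1850794 ]
time: 7.5
tcp_pos: [0.4593, -0.1819, 0.2822]
ee_rot: [3.141, 0.001, 0.002]
force: [-2.6, 1.2, 5.3]
finger_gap: 0.004
grip_force: 2.6
```

To row units: 0.008 m is 0.16, 0.006 m is 0.12.

```bash
python3 -m inch '[{"tz": 0.16}, {"tz": 0.16}, {"tz": 0.12}, {}, {}]'
```

```text
time: 8.0
tcp_pos: [0.4586, -0.1827, 0.2615]
ee_rot: [3.14, 0.003, 0.001]
force: [-5.3, -3.0, 10.1]
finger_gap: 0.008
grip_force: 4.5
```

To row units: 0.005 m is 0.1, 0.004 m is 0.08.

```bash
python3 -m inch '[{"tz": 0.1}, {"tz": 0.08}, {}, {}, {}]'
python3 - <<'E'
from h import *
o=get_obs();p,d=imaging.snapshot("wrist");print(o["tcp_pos"],o["force"])
c,d=imaging.snapshot("scene")
a=cv2.resize(p[0:200,130:330],(600,600),interpolation=cv2.INTER_CUBIC)
b=cv2.resize(c[105:205,195:295],(600,600),interpolation=cv2.INTER_CUBIC)
cv2.imwrite("pics/fin.png",cv2.resize(np.hstack([a,b]),(800,400))[...,::-1])
E
```

```text
time: 8.5
tcp_pos: [0.4584, -0.1828, 0.2528]
ee_rot: [3.14, 0.003, 0.002]
force: [-6.6, -2.2, 11.4]
finger_gap: 0.009
grip_force: 5.6
[ 0.45840875 -0.18275699  0.25283804] [-6.55686238 -2.21737875 11.3636204 ]
```

View pics/fin.png

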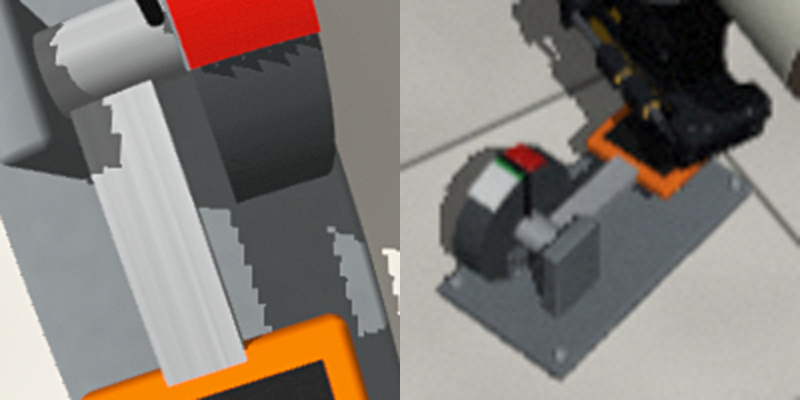

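The left panel shows the paddle level under the tool. In the right panel the pointer stands upright at about (528,180), with green just left of it. I'll enlarge that to be sure.

Run:
```python
from h import *
c,_=imaging.snapshot("scene");t,_=imaging.snapshot("top");o=get_obs();print(o["time"],o["tcp_pos"],o["force"])
a=cv2.resize(c[135:175,205:245],(600,600),interpolation=cv2.INTER_CUBIC)
cv2.imwrite("pics/fin2.png",a[...,::-1])
```

```text
8.7 [ 0.4584057  -0.18276898  0.25287128] [-6.33542808 -3.32607182 11.51825023]
```

View pics/fin2.png

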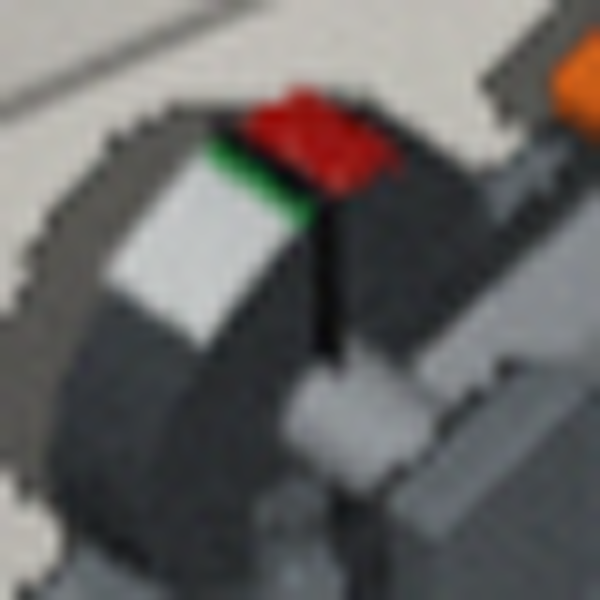

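The crop shows a green strip left of the pointer's black bar and red behind it. Parallax shifts the raised pointer towards red in this view, so I'll check the pointer angle by projection.

Run:
```python
from h import *
i=imaging.camera_info("scene");K,T=i["K"],i["T"]
ex=np.array([.947,.321,0]);ey=np.array([-.321,.947,0]);H=np.array([.5235,-.160,0])+.06*ex+[0,0,.07]
def pr(P):
    q=K@(T[:3,:3].T@(P-T[:3,3]));q=q[:2]/q[2];return ((q-[205,135]+.5)*15-.5).round(0)
for a in (0,.22,.3,.38,.43):
    t=a-.3; d=np.array([-np.sin(t)*ex[k]+(np.cos(t) if k==2 else 0) for k in range(3)])
    print(a,[pr(H-.02*ey+d*rr) for rr in (.015,.06)],"drum far/near",[pr(H+y*ey+d*.056) for y in(-.025,-.055)],"ptr",[pr(H+y*ey+d*.061) for y in(-.02,-.055)])
```

```text
0 [array([330., 370.]), array([278., 278.])] drum far/near [array([264., 274.]), array([151., 197.])] ptr [array([277., 276.]), array([145., 187.])]
0.22 [array([340., 358.]), array([321., 231.])] drum far/near [array([304., 230.]), array([191., 154.])] ptr [array([321., 228.]), array([189., 139.])]
0.3 [array([344., 355.]), array([337., 216.])] drum far/near [array([319., 216.]), array([206., 140.])] ptr [array([337., 213.]), array([205., 124.])]
0.38 [array([348., 351.]), array([353., 202.])] drum far/near [array([334., 203.]), array([221., 127.])] ptr [array([353., 199.]), array([221., 110.])]
0.43 [array([350., 349.]), array([363., 194.])] drum far/near [array([343., 195.]), array([230., 120.])] ptr [array([363., 190.]), array([231., 102.])]
```

The measured pointer slope (-8/145) matches the projection at 0.30 rad (-7/139), so the lever is level. Holding.

```bash
Z() { :; }
python3 -m inch '[{}, {}, {}, {}, {}]' >/dev/null
python3 -m inch '[{}, {}, {}, {}, {}]' >/dev/null
python3 -m inch '[{}, {}, {}, {}, {}]' >/dev/null
python3 -m inch '[{}, {}, {}, {}, {}]' >/dev/null
python3 -m inch '[{}, {}, {}, {}, {}]'
python3 -c "
from rig import workorder
print(workorder.close_job())"
```

```text
time: 11.2
tcp_pos: [0.4584, -0.1828, 0.2529]
ee_rot: [3.14, 0.003, 0.001]
force: [-6.8, -2.6, 11.3]
finger_gap: 0.009
grip_force: 5.6
the job is handed in; nothing more can be done
None
```

I pressed yellow, green and blue fully down in that order and did not touch red; the lever was then held level in the green field (about 0.30 rad, 11 N) for over 2.5 s. I handed the job in while still holding it; no verdict came back.

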